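# Charge the bench ball mill and hold its run lever

### The arm

A 6-joint arm with a two-finger parallel gripper is mounted at the origin on a cart in front of the work surface, level with it; the furniture and walls round the work are solid. World frame = base frame: x ahead of the robot, y to its left, z up, the work surface at z = 0. Lengths are in mm, angles in rad, forces in N, time in s.
With the tool pointing down it reaches from about 250 to 775 mm from the base axis. Payload 4 kg.
Tool frame: the origin (TCP) lies between the finger pads; the fingertips stand 14 mm ahead of it and the grasp point (between the pads) lies 5 mm behind it; z points along the fingers, y is the line along which they close (so a half turn about z gives the same grasp; the last joint's range is limited). The gripper opens to 94 mm and grips with 3 to 60 N. Pads are 16 mm wide; open, the fingers measure 119 mm over their backs; the gripper's body (75 mm by 177 mm) begins 78 mm behind the grasp point.
Start: joints at [1.145, 0.087, 1.371, -0, 1.684, -0.103], TCP at [174.482, 521.608, 219.506] pointing down, gripper open.
Joint ranges: [-3.1, 3.1], [-0.76, 2.03], [0.27, 2.55], [-1.08, 4.22], [0.17, 2.65], [-2.57, 2.57]. Speed limits (rad/s): [2.79, 2.79, 3.14, 3.14, 3.14, 3.14].

### API

Orientations are given as a unit quaternion [x, y, z, w].
In Python, from workcell import robot, fingers, solver, viewer, hand_in, readout gives the robot as it stands. The module is installed in compiled form; this text tells all that it offers. Calls block until the motion is done:
- robot.goto(position, orientation): joint-space move of the TCP to a pose.
- robot.move_linear(position, ori=None, speed=150): straight line of the TCP; ori=None keeps the orientation; speed is the mean speed in mm/s.
- robot.move_j(angles): joint-space move.
- fingers.move_gripper(opening, force=None): finger opening in mm; force is the grip in N (None keeps the last); returns when the fingers have stopped.
- robot.hold(seconds).
- solver.inverse_kinematics(position, orientation): joint angles nearest the present ones, or None.
- viewer.get_image(name): name is "side" or "top"; returns (picture, depth): 384x512x3 uint8, red, green, blue; 384x512 float32, mm along the optical axis (not along the pixel's ray), 0 where there is no reading.
- viewer.get_calibration(name): a dict with "fx", "fy", "cx", "cy" (pixels), "k1" (the pictures are not rectified: a ray, as slopes to the right and down, at radius r is drawn at 1 + k1 r^2 times it, then the intrinsics apply), "eye" and "rotation" of the camera in the world. Camera axes: x right, y up, looking along -z (the intrinsics and any distortion apply to the point x, -y, -z); pixel columns grow to the right and rows downward; lengths in mm; the calibration is good to about 2 mm. A picture is of the moment at which its call begins. get_calibration takes no time and is no camera call.
A pose or a line that the arm cannot do raises robot.MotionError and nothing moves.
- hand_in(): hands the job in; it is judged then, once.
Readings, each from a call of its own:
- readout.get_time(): time.
- readout.get_q(): joint angles.
- readout.get_qvel(): joint speeds.
- readout.get_tau(): joint torques, N m.
- readout.get_tcp_pos(): TCP position.
- readout.get_ee_rot(): TCP orientation.
- readout.get_contact_force(): force on the tool from outside, world axes, zero at the start.
- readout.get_wrist_torque(): the same for the moment, N m.
- readout.get_opening(): finger opening in mm.
- readout.get_grip_force(): force on a finger pad.
Only numpy, scipy, OpenCV 4.12 (cv2) and the standard library are available. Lean on these libraries where they do the work, as an engineer would, in place of code of your own. Each camera call takes 0.05 s, during which the arm holds its last target. There are 200 camera calls.

### The job

Pour all six grinding balls out of the glass beaker into the open steel jar of the bench mill, then stand the empty beaker upright on the worktop and let go of it. After that flip the mill's safety catch fully over so that its bar stands clear of the run lever, and only then pull the spring-loaded lever all the way towards the front and keep it there: finish while still holding the lever. Leave the other things on the bench where they are.

Things in the scene. Friction and masses are not known exactly. Their poses are not given: they have to be found in the camera images.
- mill: Bench ball mill, bolted down: base plate 190 (x) x 350 (y) x 20 mm. Origin: centre of its underside, on the worktop; x points to the mill's back, y to its left, z up; yaw within 0.2 rad of the robot's x. Open steel jar on the right half (-y), with a 68 mm high housing behind it; lever with catch on the left half (+y). Its front is the -x side.
- jar_floor (a point): Centre of the inner floor of the grinding jar, 28 mm above the worktop; axes as the mill's. At mill (-25, -100, 28) mm.
- jar_mouth (a point): Centre of the jar's open mouth, 79 mm above the worktop, straight above jar_floor. The jar's inner width is 98 to 104 mm, walls 4 mm, outside 112 mm at the rim; open above, no lid.
- beaker: Clear glass beaker, 54 mm outside diameter, 70 mm high, wall about 3 mm, floor 3 mm thick, 50 g; holds the balls and stands upright on the worktop to the right of the mill. Origin: centre of its underside; z runs up its axis. Can be gripped across its diameter.
- ball_1_center (a point): Centre of grinding ball 1 of 6: plain white polished ceramic ball (rolls and slides easily), 16 mm diameter, 13 g, loose in the beaker at the start, two layers deep. All six look alike.
- ball_2_center (a point): Centre of grinding ball 2 of 6: plain white polished ceramic ball (rolls and slides easily), 16 mm diameter, 13 g, loose in the beaker at the start, two layers deep. All six look alike.
- ball_3_center (a point): Centre of grinding ball 3 of 6: plain white polished ceramic ball (rolls and slides easily), 16 mm diameter, 13 g, loose in the beaker at the start, two layers deep. All six look alike.
- ball_4_center (a point): Centre of grinding ball 4 of 6: plain white polished ceramic ball (rolls and slides easily), 16 mm diameter, 13 g, loose in the beaker at the start, two layers deep. All six look alike.
- ball_5_center (a point): Centre of grinding ball 5 of 6: plain white polished ceramic ball (rolls and slides easily), 16 mm diameter, 13 g, loose in the beaker at the start, two layers deep. All six look alike.
- ball_6_center (a point): Centre of grinding ball 6 of 6: plain white polished ceramic ball (rolls and slides easily), 16 mm diameter, 13 g, loose in the beaker at the start, two layers deep. All six look alike.
- safety_catch (a joint): Catch angle, rad: 0 = bar lies level just in front of the lever and blocks it (starts 0 to 0.08); 1.45 = fully over, at its stop, bar upright and clear. Turns about a shaft along the mill's x through catch_pivot; growing values move the tab to the mill's +y (left, away from the lever) and lift the bar. Stays where left (stiff, about 1 N at the tab).
- catch_pivot (a point): Point on the catch's shaft below its thumb tab, 95 mm above the worktop, at mill (-60, 130, 95) mm; does not move relative to the mill.
- catch_tab (a point): Tip of the catch's bare metal thumb tab: paddle 24 mm wide (mill x), 8 mm thick, 58 mm out from catch_pivot. At 0 it leans 35 deg from upright to the lever's side (tip 143 mm above the worktop), at 1.45 48 deg to the other side. A push to the mill's +y at 130 mm height flips it. The steel bar is on the same shaft 71 mm further back, 10 mm square, 72 mm long.
- run_lever (a joint): Lever angle, rad: 0 = rest, leaning 0.4 rad to the mill's back (+x); 0.9 = forward stop, leaning 0.5 rad to the front (-x). Hinges about the mill's y through lever_pivot. A spring drives it back to 0 whenever it is let go; pulling at the handle takes about 5 N at the start, 10 N at the stop. The catch's bar blocks it while the catch is down.
- lever_pivot (a point): Lever's hinge, 36 mm above the worktop, at mill (0, 70, 36) mm.
- lever_handle (a point): Centre of the lever's white T handle: a round bar 26 mm in diameter and 50 mm long, lying along the mill's y, 120 mm from lever_pivot on a 10 mm steel shaft; about 147 mm above the worktop at rest. It moves with the lever.
- marker: marker pen lying flat, 132 mm long, 14 mm thick; a bystander to leave alone. Origin: centre of its underside.
- lab_timer: small white timer with three buttons, 64 x 68 x 23 mm; a bystander to leave alone. Origin: centre of its underside.
- brass_weight: brass weight with a knob, 27 mm across, 39 mm high; a bystander to leave alone. Origin: centre of its underside.

How it is judged (in metres and radians):
On the way, in this order (a step that is already met when the one before it is completed fails the run):
1. all six balls are in the jar and the beaker stands upright on the worktop, released (horizontal distance between each of ball_1_center, ball_2_center, ball_3_center, ball_4_center, ball_5_center, ball_6_center and jar_floor below 0.054 m and z of ball_1_center in the frame of jar_floor between -0.005 and 0.052 m and z of ball_2_center in the frame of jar_floor between -0.005 and 0.052 m and z of ball_3_center in the frame of jar_floor between -0.005 and 0.052 m and z of ball_4_center in the frame of jar_floor between -0.005 and 0.052 m and z of ball_5_center in the frame of jar_floor between -0.005 and 0.052 m and z of ball_6_center in the frame of jar_floor between -0.005 and 0.052 m and height (world z) of beaker below 0.008 m and angle between beaker's own z axis and vertical below 0.12 rad and linear speed of beaker below 0.03 m/s and contact force between the fingers and beaker below 0.3 N), for 0.2 s.
2. the safety catch is flipped over while the lever is still at rest (value of joint safety_catch above 1.2 rad and value of joint run_lever below 0.15 rad), for 0.1 s.
3. the lever is pulled forward to its stop (value of joint run_lever above 0.76 rad), for 0.2 s.
At the end, for the whole second after the job is handed in: The gripper still holds the lever steady at 0.76 rad or more (stop 0.9), fingers pressing over 2 N; the catch is over at 1.2 rad or more (stop 1.45); all six balls lie in the jar below its rim; the beaker stands upright (within 0.12 rad) on the worktop, released (all of step 1 and value of joint run_lever above 0.76 rad and velocity of joint run_lever between -0.15 and 0.15 rad/s and value of joint safety_catch above 1.2 rad and contact force between the fingers and mill above 2 N); the arm keeps its last pose, push and grip.
It fails at once if the lever is forced while the catch is still down (value of joint run_lever above 0.2 rad and value of joint safety_catch below 0.8 rad).
It fails at once if a bystander is shoved more than 4 cm (distance of any of marker, lab_timer, brass_weight from where it was at the start of the episode above 0.04 m).
It also fails if it takes over 67 s, if anything falls off the work surface, if the arm or the gripper's body presses on something with over 40 N, if the wrist force passes 120 N, or if a joint passes its speed limit or range.

## Working session

There is one attempt and no reset: what is moved stays moved. The work goes in short steps, each a Python script; the robot and the scene stay as the last script left them, time stands still between calls to the robot, and variables do not carry over. Pictures are saved under pics/ and viewed, at most 10 in all, crops included, and the job is handed in when it is done.

```bash
mkdir -p pics; cat > h.py <<'E'
import numpy as np, cv2
from workcell import robot, fingers, solver, viewer, hand_in, readout
def cloud(name, d, c):
    v,u=np.mgrid[0:d.shape[0],0:d.shape[1]]
    xd=(u-c['cx'])/c['fx']; yd=(v-c['cy'])/c['fy']
    x,y=xd.copy(),yd.copy()
    for _ in range(8):
        s=1+c['k1']*(x*x+y*y); x,y=xd/s,yd/s
    P=np.stack([x*d,-y*d,-d],-1)
    return P@np.array(c['rotation']).T+np.array(c['eye'])
def look(name):
    im,d=viewer.get_image(name); c=viewer.get_calibration(name)
    return im,d,cloud(name,d,c)
E
python3 - <<'E'
from h import *
for n in ('top','side'):
    im,d,P=look(n); np.savez(n+'0.npz',im=im,d=d,P=P)
    cv2.imwrite(f'pics/{n}0.png',cv2.resize(im[...,::-1],(800,600)))
    c=viewer.get_calibration(n); print(n,c)
print(readout.get_time(),readout.get_ee_rot())
E
```

```text
Traceback (most recent call last):
  File "h.py", line 13, in look
    return im,d,cloud(name,d,c)
                ~~~~~^^^^^^^^^^
  File "h.py", line 10, in cloud
    return P@np.array(c['rotation']).T+np.array(c['eye'])
           ~^~~~~~~~~~~~~~~~~~~~~~~~~~
ValueError: matmul: Input operand 1 has a mismatch in its core dimension 0, with gufunc signature (n?,k),(k,m?)->(n?,m?) (size 4 is different from 3)
```

Rotation is a quaternion.

```bash
sed -i "s/np.array(c\['rotation'\]).T/R.from_quat(c['rotation']).as_matrix().T/; 1a from scipy.spatial.transform import Rotation as R" h.py
python3 - <<'E'
from h import *
for n in ('top','side'):
    im,d,P=look(n); np.savez(n+'0.npz',im=im,d=d,P=P)
    cv2.imwrite(f'pics/{n}0.png',cv2.resize(im[...,::-1],(800,600)))
    c=viewer.get_calibration(n); print(n,c)
print(readout.get_time(),readout.get_ee_rot())
E
```

```text
top {'fx': 359.9615438884115, 'fy': 359.9615438884115, 'cx': 252.72374199667902, 'cy': 188.95628622961678, 'k1': -0.11418262561841427, 'eye': array([ 403.59110698, -103.55169007, 1140.90893786]), 'rotation': array([ 0.04351215, -0.04837218, -0.70296398,  0.70824323])}
side {'fx': 486.9912347332466, 'fy': 486.9912347332466, 'cx': 250.37315593255516, 'cy': 192.94837446836527, 'k1': 0.01342112587855414, 'eye': array([  412.47856301, -1506.05397469,   909.58894671]), 'rotation': array([ 0.49951872, -0.02901739, -0.03651953,  0.86504645])}
0.15 [ 1.60692116e-01  9.87004216e-01 -8.24052915e-04 -2.06199353e-04]
```

View pics/top0.png

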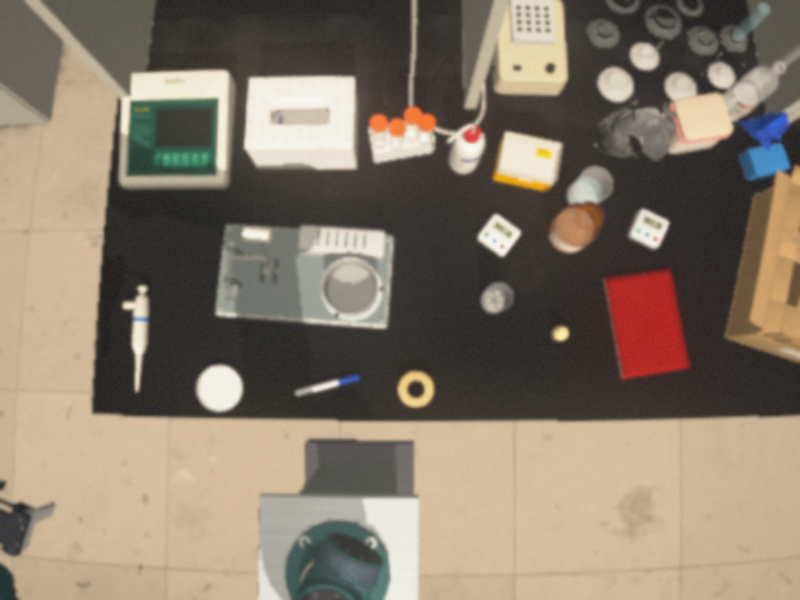

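View pics/side0.png

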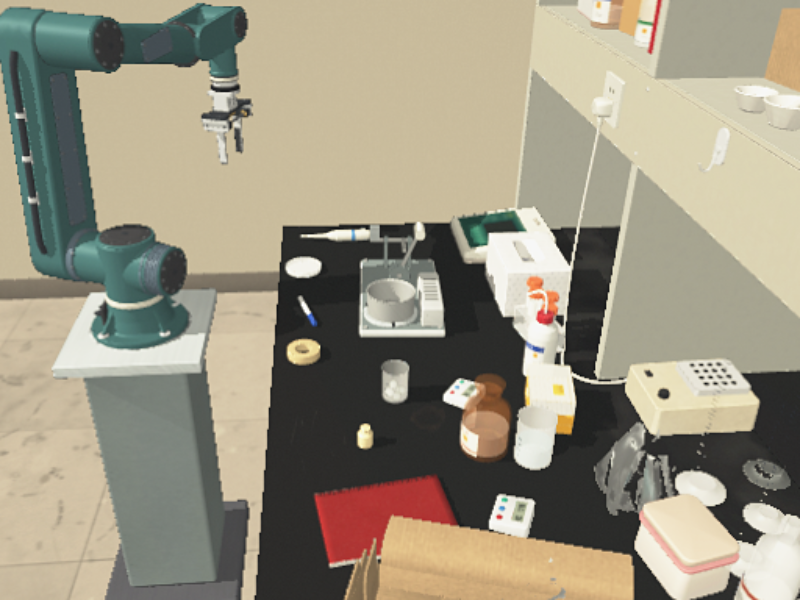

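Top view: mill at about (305,275) with the jar at (351,288), the lever handle at about (256,234), the beaker at (497,297), the brass weight at (560,333) and a timer at (499,235). In the side view the beaker is at (395,382). Next I'll take measurements.

```bash
python3 - <<'E'
from h import *
T=np.load('top0.npz'); S=np.load('side0.npz')
P=T['P']; 
def box(P,u0,u1,v0,v1): return P[v0:v1,u0:u1].reshape(-1,3)
Q=box(P,130,262,135,217)
m=(Q[:,2]>13)&(Q[:,2]<27); q=Q[m]; r=cv2.minAreaRect(q[:,:2].astype(np.float32)); print('plate',r, np.median(q[:,2]), m.sum())
Q2=box(S['P'],220,290,120,220); q2=Q2[(Q2[:,2]>13)&(Q2[:,2]<27)]; print('plate side',cv2.minAreaRect(q2[:,:2].astype(np.float32)),len(q2))
# table height
for n,A,b in (('top',P,(262,300,200,240)),('side',S['P'],(200,230,230,260))): 
    print(n,'table z',np.median(box(A,*b)[:,2]))
for n,A,b in (('top',P,(130,262,135,217)),('side',S['P'],(220,290,120,220))):
    Q=box(A,*b)
    for lo,hi in((73,85),(60,72),(100,125),(125,170)):
        q=Q[(Q[:,2]>lo)&(Q[:,2]<hi)]
        if len(q): print(n,lo,hi,len(q),q.mean(0).round(),q.min(0).round(),q.max(0).round())
for n,A,b in (('top',P,(298,336,172,208)),('side',S['P'],(240,266,228,262))):
    Q=box(A,*b); q=Q[(Q[:,2]>5)&(Q[:,2]<100)]; print(n,'beaker',len(q),q.mean(0),q.min(0),q.max(0), np.percentile(q[:,2],[10,50,90,99]))
    q=Q[(Q[:,2]>60)&(Q[:,2]<85)]; 
    if len(q)>3: print(' rim',len(q),cv2.minEnclosingCircle(q[:,:2].astype(np.float32)))
a=cv2.resize(T['im'][165:215,290:370],None,fx=5,fy=5,interpolation=cv2.INTER_CUBIC)
b=cv2.resize(S['im'][220:270,215:295],None,fx=5,fy=5,interpolation=cv2.INTER_CUBIC)
c=cv2.resize(T['im'][135:215,130:258],(400,250),interpolation=cv2.INTER_CUBIC)
d=cv2.resize(S['im'][130:220,215:300],(400,int(400*90/85)),interpolation=cv2.INTER_CUBIC)[:250]
d=cv2.resize(S['im'][138:213,220:340],(400,250),interpolation=cv2.INTER_CUBIC)
cv2.imwrite('pics/crop1.png',np.vstack([np.hstack([a,b]),np.hstack([c,d])])[...,::-1])
E
```

```text
plate ((592.7406005859375, 74.2406997680664), (346.7341613769531, 187.77572631835938), 86.069580078125) 19.564996978766658 3843
plate side ((624.9310302734375, 184.27703857421875), (307.6954650878906, 580.2070922851562), 0.2827664017677307) 995
top table z -0.20345306844433253
side table z 2.475505183534267
top 73 85 220 [567. -14.  78.] [508. -75.  73.] [646. 202.  83.]
top 60 72 898 [648.   0.  67.] [513. -89.  60.] [680. 208.  72.]
top 100 125 154 [598. 179. 105.] [531. 131. 100.] [633. 213. 125.]
top 125 170 217 [622. 148. 152.] [529. 116. 126.] [657. 197. 161.]
side 73 85 201 [576.  -3.  78.] [507. -90.  73.] [668. 206.  84.]
side 60 72 472 [613. -10.  67.] [507. -89.  60.] [681. 211.  72.]
side 100 125 94 [589. 179. 108.] [529. 132. 100.] [636. 213. 124.]
side 125 170 103 [608. 149. 148.] [528. 111. 126.] [655. 193. 163.]
top beaker 289 [ 546.49743928 -312.25899247   34.54646387] [ 514.6910756  -368.15887839    5.01529243] [ 605.85895174 -258.12865675   74.59014512] [11.71706391 26.20964619 68.26960593 71.63062113]
 rim 54 ((545.091796875, -310.4921875), 27.07670783996582)
side beaker 466 [ 542.5779717  -311.11571756   41.9070344 ] [ 506.83746413 -352.75876663    5.01483531] [ 593.05633939 -177.5419298    73.95945738] [ 7.5117949  45.72706458 67.24678488 72.83642103]
 rim 116 ((543.8630981445312, -307.608154296875), 30.47399139404297)
```

View pics/crop1.png

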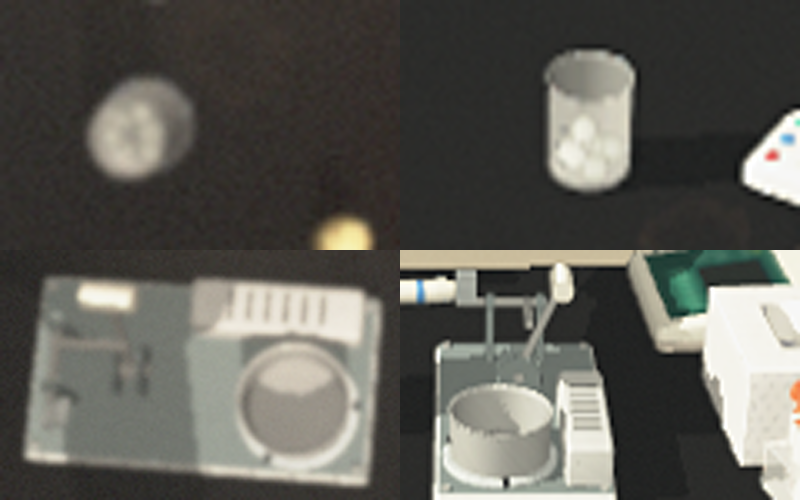

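The crop shows the mill, with the jar at bottom left-centre-right and the catch on the left. The beaker holds a cluster of balls, and nothing blocks the way to it. The plate fit gives 347x188 mm with its top at 19.6 mm, and the beaker rim agrees between the two views. Next I'll cross-check the other features against the mill frame, then check the IK.

```bash
cat >> h.py <<'E'
C=np.array([592.7,74.2]); YAW=-0.0686
Rm=R.from_euler('z',YAW)
def mill(x,y,z): return Rm.apply([x,y,z])+np.array([C[0],C[1],0])
def quat(z,y):   # tool z, tool y (made orthogonal)
    z=np.array(z,float);z/=np.linalg.norm(z);y=np.array(y,float);y-=z*(y@z);y/=np.linalg.norm(y)
    return R.from_matrix(np.stack([np.cross(y,z),y,z],1)).as_quat()
B=np.array([544.5,-309.3]); BETA=np.radians(25)
def btool(az,roll=0,flip=1):
    z=np.array([np.cos(az)*np.cos(BETA),np.sin(az)*np.cos(BETA),-np.sin(BETA)])
    y=flip*np.array([-np.sin(az),np.cos(az),0])
    return z,(R.from_rotvec(roll*z)*R.from_quat(quat(z,y))).as_quat()
def lev(th):   # lever angle -> tool z, handle centre
    a=0.4-th; d=Rm.apply([np.sin(a),0,np.cos(a)]); return -d, mill(0,70,36)+120*d
E
python3 - <<'E'
from h import *
T=np.load('top0.npz'); S=np.load('side0.npz')
def sel(A,lo,hi,p,r):
    Q=A['P'].reshape(-1,3); return Q[(Q[:,2]>lo)&(Q[:,2]<hi)&(np.linalg.norm(Q[:,:2]-np.array(p)[:2],axis=1)<r)]
j=mill(-25,-100,79); h=lev(0)[1]; t=mill(-60,97,143)
print('pred jar',j,'handle',h,'tab',t)
for n,A in(('top',T),('side',S)):
    q=sel(A,74,84,j,65); print(n,'jar',cv2.minEnclosingCircle(q[:,:2].astype(np.float32)),len(q))
    q=sel(A,125,170,h,35); print(' handle',q.mean(0),q.min(0),q.max(0),len(q))
    q=sel(A,110,160,t,30); print(' tab',q.mean(0),q.min(0),q.max(0),len(q))
    q=sel(A,8,60,(490,-395),50); print(' weight',q.mean(0),q.min(0),q.max(0),len(q))
ik=solver.inverse_kinematics
def show(n,p,o):
    s=ik(p,o); print(n,None if s is None else np.round(s,2))
az=np.arctan2(B[1],B[0])
for f in (1,-1):
    z,o=btool(az,0,f); g=np.array([*B,42]); show(f'grasp{f}',g+5*z,o); show('pre',g+5*z-110*z,o)
    z=btool(-.1)[0]
    for r in (0,-1,-2,-2.4,2.4):
        show(f'pour{r}',np.array([558,-85,138])+5*z,btool(-.1,r,f)[1])
for f in (1,-1):
    q=quat([0,0,-1],f*Rm.apply([0,1,0])); show('catch',mill(-60,75,132),q)
    for th in (0,.45,.86):
        d,p=lev(th); show(f'lev{th}',p+5*d,quat(d,f*Rm.apply([1,0,0]))); show(' above',p-60*d,quat(d,f*Rm.apply([1,0,0])))
E
```

```text
pred jar [560.90418065 -23.85113906  79.        ] handle [644.11852351 140.83217791 146.52731928] tab [539.4901056 175.0846229 143.       ]
top jar ((562.9266967773438, -22.196334838867188), 55.519432067871094) 199
 handle [641.28251428 139.64758608 153.86963796] [629.39607895 115.74100595 126.58636943] [656.65354357 166.34472591 161.39594491] 177
 tab [539.03794139 186.87144092 136.92659721] [529.04940132 175.60917123 113.46938656] [550.2618587  203.05617773 148.66750038] 51
 weight [ 478.28873475 -436.80919721   26.49030773] [ 466.76241997 -444.57397942    8.74709961] [ 489.07254806 -430.08271372   41.29650521] 43
side jar ((560.6654052734375, -21.398847579956055), 59.80328369140625) 142
 handle [640.20007942 133.21223283 153.00947836] [628.53441264 111.05718823 125.84084891] [654.9379934  164.93307731 163.12558743] 71
 tab [538.40524258 187.3439068  131.74117275] [528.14767835 172.9532065  110.0021754 ] [549.01930534 203.44436001 149.44846032] 45
 weight [ 477.94759676 -440.33795768   36.17592179] [ 469.13656395 -444.47751272   24.50843452] [ 488.29203525 -434.41700265   42.559922
[... 287 characters left out ...]
  0.36 -1.2 ]
pre [-0.77 -0.36  2.47  1.96  0.25 -0.5 ]
pour0 [-0.42 -0.36  2.35  1.44  0.3  -0.01]
pour-1 [-0.42 -0.36  2.35  1.44  0.3  -1.01]
pour-2 [-0.42 -0.36  2.35  1.44  0.3  -2.01]
pour-2.4 [-0.42 -0.36  2.35  1.44  0.3  -2.41]
pour2.4 [-0.42 -0.36  2.35  1.44  0.3   2.39]
catch [ 0.18  0.14  1.49 -0.    1.51 -1.33]
lev0 [0.1  0.66 0.82 0.07 2.05 0.19]
 above [0.09 0.72 0.6  0.08 2.21 0.19]
lev0.45 [ 0.15  0.21  1.37 -0.01  1.51  0.22]
 above [ 0.15  0.18  1.28 -0.01  1.64  0.22]
lev0.86 [ 0.25 -0.14  1.82 -0.16  1.02  0.37]
 above [ 0.27 -0.23  1.78 -0.16  1.16  0.37]
catch [ 0.18  0.14  1.49 -0.    1.51  1.82]
lev0 None
 above None
lev0.45 None
 above None
lev0.86 None
 above None
```

Measured jar and handle centres agree with the mill frame to 2-3 mm. The grasp needs consistent wrist branches, so I'll plan the pour with the lip held over the jar and check IK all the way.

```bash
cat >> h.py <<'E'
JAR=np.array([561.5,-23,79]); HG=42.
def tool(az,beta,roll=0):
    z=np.array([np.cos(az)*np.cos(beta),np.sin(az)*np.cos(beta),-np.sin(beta)])
    rot=R.from_rotvec(roll*z); return z,(rot*R.from_quat(quat(z,[np.sin(az),-np.cos(az),0]))),rot.apply([0,0,1])
def pour(az,beta,roll,back=22,low=90):
    z,o,a=tool(az,beta,roll); M=o.as_matrix()
    aF=tool(az,beta,-2.4)[2]; d=np.array([*aF[:2],0]); d/=np.linalg.norm(d)      # pour heading
    lip=-np.array([0,0,1.])+a*a[2]; lip=d if np.linalg.norm(lip)<1e-3 else lip/np.linalg.norm(lip)
    L=(70-HG)*a+27*lip
    pts=[L,-HG*a+27*lip]+[s*40*M[:,1]+19*z+t*8*M[:,0] for s in(1,-1) for t in(1,-1)]
    g=JAR-back*d-L; g[2]=low-min(p[2] for p in pts)
    return g, g+5*z, o.as_quat(), np.degrees(np.arccos(a[2])), g+L
E
python3 - <<'E'
from h import *
ik=solver.inverse_kinematics; show=lambda n,p,o:print(n,(lambda s:None if s is None else np.round(s,2))(ik(p,o)))
for azg in(-.5,-.4,-.3):
    z,o,a=tool(azg,BETA); g=np.array([*B,42])+5*z
    for h in(0,40,110): show(f'grasp {azg} {h}',g+[0,0,h],o.as_quat())
for az,b in((0,.2),(.1,.2),(0,.3),(0.1,.3)):
    print(az,b)
    for r in(0,-.8,-1.2,-1.6,-2,-2.4):
        g,t,o,ti,L=pour(az,b,r); print(r,g.round(),ti.round(),L.round(),end=' '); show('',t,o)
E
```

```text
grasp -0.5 0 [-0.71  0.07  2.27  2.6   0.37 -1.15]
grasp -0.5 40 [-0.71 -0.05  2.26  2.37  0.27 -0.9 ]
grasp -0.5 110 [-0.71 -0.21  2.21  1.5   0.19 -0.01]
grasp -0.4 0 [-0.8   0.07  2.26  2.23  0.46 -0.89]
grasp -0.4 40 [-0.8  -0.04  2.25  2.    0.39 -0.64]
grasp -0.4 110 [-0.8  -0.19  2.2   1.48  0.36 -0.07]
grasp -0.3 0 [-0.88  0.09  2.24  1.99  0.57 -0.75]
grasp -0.3 40 [-0.88 -0.01  2.23  1.8   0.53 -0.53]
grasp -0.3 110 [-0.88 -0.17  2.18  1.45  0.52 -0.13]
0 0.2
0 [584. -67. 132.] 0.0 [572. -43. 160.]  [-0.47 -0.12  2.4   2.33  0.65 -0.97]
-0.8 [575. -81. 139.] 45.0 [572. -43. 140.]  [-0.53 -0.16  2.4   2.22  0.67 -1.68]
-1.2 [576. -79. 133.] 67.0 [572. -43. 119.]  [-0.52 -0.14  2.41  2.25  0.68 -2.12]
-1.6 [577. -70. 133.] 89.0 [572. -43. 107.]  [-0.49 -0.14  2.41  2.29  0.66 -2.54]
-2 [576. -58. 133.] 111.0 [572. -43.  97.]  None
-2.4 [573. -45. 129.] 132.0 [572. -43.  90.]  None
0.1 0.2
0 [588. -64. 132.] 0.0 [573. -41. 160.]  [-0.55 -0.08  2.36  2.11  0.77 -0.85]
-0.8 [581. -80. 139.] 45.0 [573. -41. 140.]  [-0.61 -0.11  2.36  2.03  0.8  -1.58]
-1.2 [582. -77. 133.] 67.0 [
[... 407 characters left out ...]
1.2 [582. -77. 134.] 65.0 [575. -41. 121.]  [-0.49 -0.2   2.36  2.03  0.52 -1.87]
-1.6 [583. -69. 134.] 87.0 [575. -41. 109.]  [-0.46 -0.21  2.36  2.06  0.5  -2.29]
-2 [583. -58. 134.] 107.0 [575. -41. 100.]  None
-2.4 [579. -46. 128.] 126.0 [575. -41.  90.]  None
0.1 0.3
0 [595. -59. 132.] 0.0 [576. -39. 160.]  [-0.51 -0.15  2.32  1.93  0.62 -0.63]
-0.8 [585. -77. 139.] 44.0 [576. -39. 141.]  [-0.58 -0.17  2.32  1.83  0.67 -1.36]
-1.2 [587. -74. 134.] 65.0 [576. -39. 121.]  [-0.57 -0.16  2.32  1.86  0.66 -1.79]
-1.6 [588. -66. 134.] 87.0 [576. -39. 109.]  [-0.54 -0.16  2.33  1.88  0.64 -2.2 ]
-2 [586. -55. 134.] 107.0 [576. -39. 100.]  None
-2.4 [581. -44. 128.] 126.0 [576. -39.  90.]  None
```

```bash
sed -i "s/aF=tool(az,beta,-2.4)/aF=tool(az,beta,2.2)/" h.py
python3 - <<'E'
from h import *
ik=solver.inverse_kinematics; show=lambda n,p,o:print(n,(lambda s:None if s is None else np.round(s,2))(ik(p,o)))
p0=readout.get_tcp_pos(); show('up',p0+[0,0,120],readout.get_ee_rot())
z,o,a=tool(-.35,BETA); g=np.array([*B,42])+5*z
for h in(0,110,180): show(f'grasp {h}',g+[0,0,h],o.as_quat())
for az,b in((0,.2),(0,.3),(0.1,.3)):
    print(az,b)
    for r in(0,.6,1.2,1.6,2,2.2):
        g,t,o,ti,L=pour(az,b,r); print(r,g.round(),ti.round(),L.round(),end=' '); show('',t,o)
    g,t,o,ti,L=pour(az,b,0);show('hi',t+[0,0,70],o)
E
```

```text
up [ 1.14  0.1   1.13 -0.    1.92 -0.1 ]
grasp 0 [-0.84  0.08  2.25  2.1   0.51 -0.81]
grasp 110 [-0.84 -0.18  2.19  1.46  0.44 -0.1 ]
grasp 180 [-0.84 -0.3   2.11  1.1   0.5   0.3 ]
0 0.2
0 [579.  23. 132.] 0.0 [569.  -3. 160.]  [-0.13 -0.15  2.42  2.87  0.51 -1.36]
0.6 [572.  35. 140.] 34.0 [569.  -3. 148.]  [-0.09 -0.2   2.43  2.95  0.47 -0.82]
1.2 [574.  33. 133.] 67.0 [569.  -3. 119.]  [-0.09 -0.17  2.43  2.95  0.5  -0.22]
1.6 [575.  25. 133.] 89.0 [569.  -3. 107.]  [-0.13 -0.17  2.43  2.88  0.5   0.23]
2 [574.  13. 133.] 111.0 [569.  -3.  97.]  [-0.18 -0.17  2.44  2.79  0.52  0.71]
2.2 [573.   6. 130.] 122.0 [569.  -3.  92.]  [-0.2  -0.17  2.44  2.74  0.53  0.94]
hi [-0.13 -0.36  2.38  2.63  0.27 -1.1 ]
0 0.3
0 [586.  19. 132.] 0.0 [573.  -4. 160.]  [-0.14 -0.21  2.37  2.7   0.31 -1.19]
0.6 [576.  34. 140.] 33.0 [573.  -4. 149.]  [-0.09 -0.26  2.39  2.81  0.27 -0.68]
1.2 [580.  32. 134.] 65.0 [573.  -4. 121.]  [-0.09 -0.24  2.38  2.82  0.29 -0.09]
1.6 [581.  24. 134.] 87.0 [573.  -4. 109.]  [-0.12 -0.23  2.38  2.73  0.3   0.39]
2 [580.  13. 134.] 107.0 [573.  -4. 100.]  [-0.17 -0.24  2.39  2.61  0.32  0.89]
2.2 [579.   7. 131.] 117.0 [573.  -4.  94.]  [-0.19 -0.24  2.39  2.56  0.33  1.13]
hi None
0.1 0.3
0 [582.  22. 132.] 0.0 [571.  -3. 160.]  [-0.25 -0.22  2.38  2.22  0.43 -0.8 ]
0.6 [570.  35. 140.] 33.0 [571.  -3. 149.]  [-0.21 -0.28  2.4   2.22  0.37 -0.17]
1.2 [574.  34. 134.] 65.0 [571.  -3. 121.]  [-0.21 -0.25  2.4   2.26  0.39  0.37]
1.6 [576.  26. 134.] 87.0 [571.  -3. 109.]  [-0.24 -0.25  2.39  2.22  0.41  0.81]
2 [577.  15. 134.] 107.0 [571.  -3. 100.]  [-0.28 -0.24  2.39  2.16  0.44  1.25]
2.2 [576.   9. 131.] 117.0 [571.  -3.  94.]  [-0.31 -0.24  2.39  2.13  0.46  1.46]
hi [-0.25 -0.4   2.32  1.67  0.34 -0.21]
```

```bash
python3 - <<'E'
from h import *
p0=readout.get_tcp_pos(); robot.move_linear(p0+[0,0,120],speed=250)
z,o,a=tool(-.35,BETA); o=o.as_quat(); g=np.array([*B,42])+5*z
robot.goto(g+[0,0,180],o)
robot.move_linear(g+[0,0,85],speed=200)
robot.move_linear(g,speed=80)
fingers.move_gripper(30,15)
print(readout.get_time(),readout.get_opening(),readout.get_grip_force(),readout.get_tcp_pos(),g,readout.get_contact_force())
im,d,P=look('side')
cv2.imwrite('pics/grasp.png',cv2.resize(im[200:290,180:300][...,::-1],(640,480),interpolation=cv2.INTER_CUBIC))
E
```

```text
6.5917 51.62774362247626 14.994890168309212 [ 548.74095224 -310.90613089   39.8957205 ] [ 548.75680402 -310.85385477   39.88690869] [-0.36704548  0.04569075  0.93393223]
```

View pics/grasp.png

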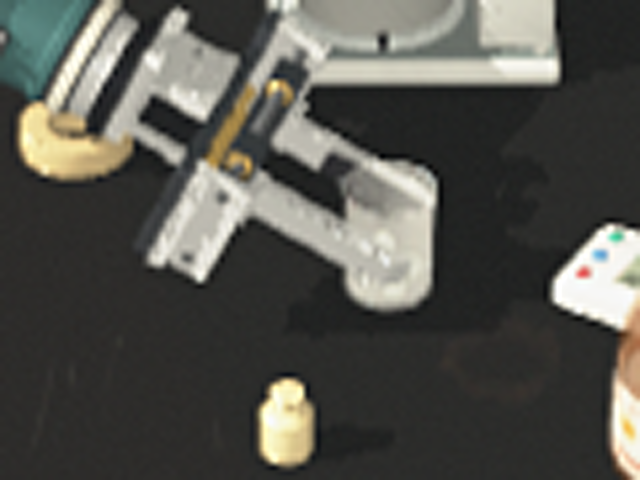

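The beaker (about (390,240)) sits between the fingers, still upright, and the grip force is 15 N. Next come the lift and the pour.

```bash
python3 - <<'E'
from h import *
z,o,a=tool(-.35,BETA); g=np.array([*B,42])+5*z
robot.move_linear(g+[0,0,60],speed=100)
robot.move_linear(g+[0,0,165],speed=150)
print(readout.get_opening(),readout.get_grip_force(),readout.get_contact_force())
A=(.1,.3)
_,t,o,_,_=pour(*A,0)
try: robot.move_linear(t+[0,0,60],o,speed=120)
except robot.MotionError as e: print(e); robot.goto(t+[0,0,60],o)
for r,s in((0,100),(.6,80),(1.0,60),(1.2,30),(1.4,20),(1.6,15),(1.8,20),(2.0,30),(2.2,30)):
    _,t,o,ti,L=pour(*A,r); robot.move_linear(t,o,speed=s)
    print(r,round(readout.get_time(),2),readout.get_opening())
robot.hold(.7)
im,d,P=look('top'); im2,_,_=look('side')
cv2.imwrite('pics/pour.png',np.hstack([cv2.resize(i[...,::-1],(400,400),interpolation=cv2.INTER_CUBIC) for i in(im[140:220,185:265],im2[120:220,200:300])]))
print(readout.get_time(),readout.get_contact_force())
E
```

```text
51.84708352955907 15.010666362941265 [ 0.12519711  0.3203403  -1.29821138]
0 11.93 51.63787495155793
0.6 12.68 51.62975345345109
1.0 13.23 51.58055057192885
1.2 13.58 51.53046103035213
1.4 13.93 51.403017634415576
1.6 14.38 51.59594372674756
1.8 14.8 51.4952483235155
2.0 15.15 51.68134496514659
2.2 15.53 51.49584719860037
16.325 [ 0.43622585  0.27247117 -0.30374473]
```

View pics/pour.png

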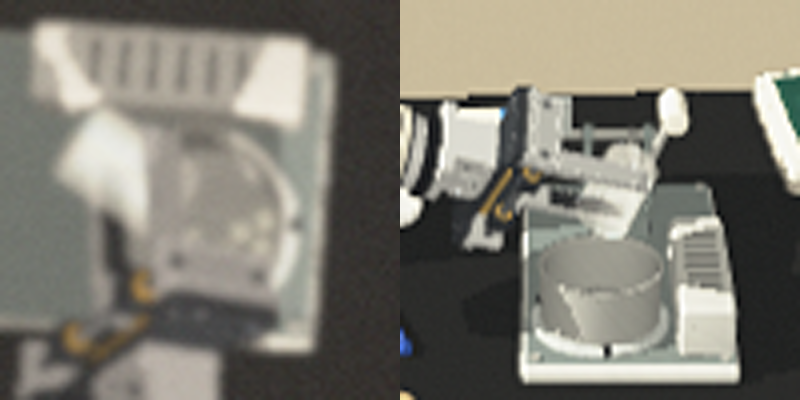

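The beaker is inverted over the jar, and white balls show at about (245,235) in the jar. I'll un-tilt, move away and count them before standing the beaker down.

```bash
python3 - <<'E'
from h import *
A=(.1,.3)
for r in (1.2,0.6,0):
    _,t,o,_,_=pour(*A,r); robot.move_linear(t,o,speed=100)
robot.move_linear(t+[0,0,60],speed=150)
z,o,a=tool(-.35,BETA); g=np.array([*B,42])+5*z
robot.move_linear(g+[0,0,165],o.as_quat(),speed=200)
print(readout.get_time(),readout.get_contact_force())
im,d,P=look('top'); im2,_,_=look('side')
cv2.imwrite('pics/count.png',np.hstack([cv2.resize(i[...,::-1],(400,400),interpolation=cv2.INTER_CUBIC) for i in(im[160:210,200:250],im2[160:260,200:300])]))
E
```

```text
21.3917 [-0.93749292 -0.18894421 -1.2134241 ]
```

View pics/count.png

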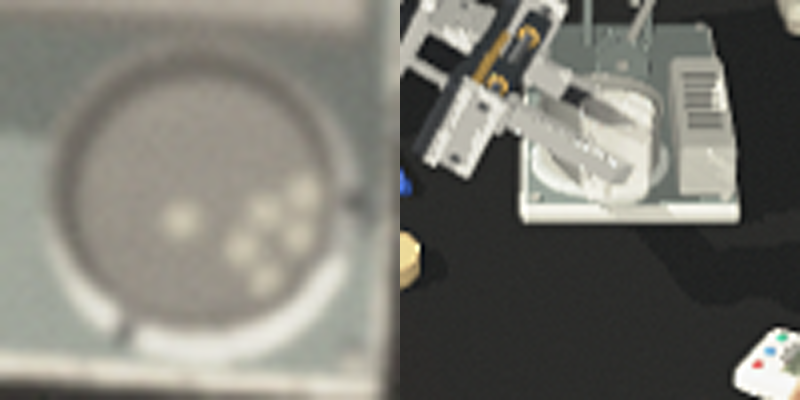

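All six balls are in the jar, at (180,220), (265,210), (302,190), (242,245), (298,235) and (265,275). I'll stand the beaker down at its original spot, feeling for contact.

```bash
python3 - <<'E'
from h import *
z,o,a=tool(-.35,BETA); g=np.array([*B,42])+5*z
robot.move_linear(g+[0,0,10],speed=150)
robot.hold(.2); f0=readout.get_contact_force()[2]
for k in (3,2,1,0,-1):
    robot.move_linear(g+[0,0,k],speed=20); f=readout.get_contact_force()[2]-f0; print(k,f)
    if f>2: break
fingers.move_gripper(90); robot.hold(.3)
robot.move_linear(g+[0,0,k+85],speed=100)
robot.move_linear(g+[0,0,180],speed=200)
print(readout.get_time())
im,d,P=look('top'); im2,_,P2=look('side')
for A in (P,P2):
    Q=A.reshape(-1,3); m=(np.linalg.norm(Q[:,:2]-B,axis=1)<45)&(Q[:,2]>62)&(Q[:,2]<80); q=Q[m]
    print(len(q), cv2.minEnclosingCircle(q[:,:2].astype(np.float32)) if len(q) else '', np.median(q[:,2]))
cv2.imwrite('pics/placed.png',np.hstack([cv2.resize(i[...,::-1],(400,400),interpolation=cv2.INTER_CUBIC) for i in(im[155:235,280:360],im2[200:280,210:290])]))
E
```

```text
3 -0.4957528182488831
2 -0.5291918883818979
1 -0.9952589530819145
0 -0.6746191023001525
-1 1.6873651700239114
27.1
58 ((546.016357421875, -311.18414306640625), 27.13968276977539) 67.8427950787742
102 ((543.705078125, -307.8224792480469), 30.949670791625977) 67.66657786081026
```

View pics/placed.png

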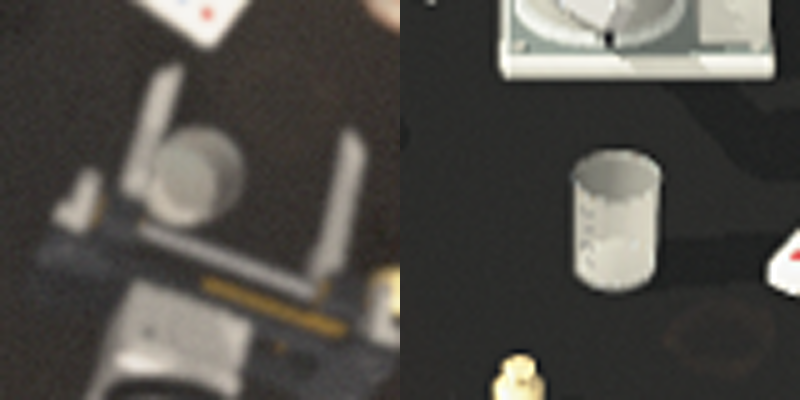

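The beaker stands upright and empty, released, at (615,220) in the right half. Next, the catch.

```bash
python3 - <<'E'
from h import *
q=quat([0,0,-1],Rm.apply([0,1,0]))
robot.goto(mill(-60,65,290),q)
fingers.move_gripper(0,20)
robot.move_linear(mill(-60,65,132),speed=150)
robot.hold(.2); f0=readout.get_contact_force(); u=Rm.apply([0,1,0])
robot.move_linear(mill(-60,78,132),speed=60)
y=80
while y<=160:
    robot.move_linear(mill(-60,y,132),speed=60); f=(readout.get_contact_force()-f0)@u
    print(y,round(f,1),end='; ')
    if f<-9 and y>115: break
    y+=5 if y<125 else 2
print(readout.get_time(),readout.get_opening())
robot.move_linear(mill(-60,y-8,132),speed=60)
robot.move_linear(mill(-60,y-8,230),speed=150)
im,d,P=look('top'); im2,_,P2=look('side')
i=Rm.inv()
for A in (P,P2):
    M=i.apply(A.reshape(-1,3)-[*C,0])
    m=(abs(M[:,0]+60)<14)&(abs(M[:,1]-140)<60)&(M[:,2]>105)&(M[:,2]<155); m_=M[m]
    print('tab',m.sum(), m_.mean(0) if m.any() else '', m_.max(0) if m.any() else '')
    m=(abs(M[:,0]-11)<12)&(abs(M[:,1]-130)<80)&(M[:,2]>100)&(M[:,2]<185); m_=M[m]; print('bar',m.sum(), m_.mean(0) if m.any() else '', m_.max(0) if m.any() else '')
cv2.imwrite('pics/catch.png',np.hstack([cv2.resize(i[...,::-1],(400,400),interpolation=cv2.INTER_CUBIC) for i in(im[135:215,125:205],im2[120:200,210:290])]))
print(readout.get_time())
E
```

```text
80 -0.6; 85 -0.6; 90 -2.3; 95 -0.8; 100 -0.5; 105 -1.4; 110 -0.0; 115 -1.2; 120 -1.3; 125 -2.4; 127 -1.8; 129 -2.9; 131 -1.8; 133 -1.6; 135 -1.7; 137 -1.9; 139 -2.0; 141 -2.4; 143 -2.6; 145 -2.0; 147 -2.4; 149 -3.2; 151 -8.1; 153 -11.9; 38.0083 0.3037755930953832
tab 16 [-69.56654101 162.85503206 126.21198009] [-66.96069649 176.61107679 134.18151995]
bar 17 [ 12.42516439 123.06986553 142.80604582] [ 22.07712575 131.92666681 167.11240389]
tab 74 [-61.98696329 153.55052806 122.16714089] [-51.94549599 180.37133618 139.77164482]
bar 53 [ 10.22805923 120.73174267 134.32105119] [ 22.71080443 132.45332369 169.0920327 ]
39.1917
```

View pics/catch.png

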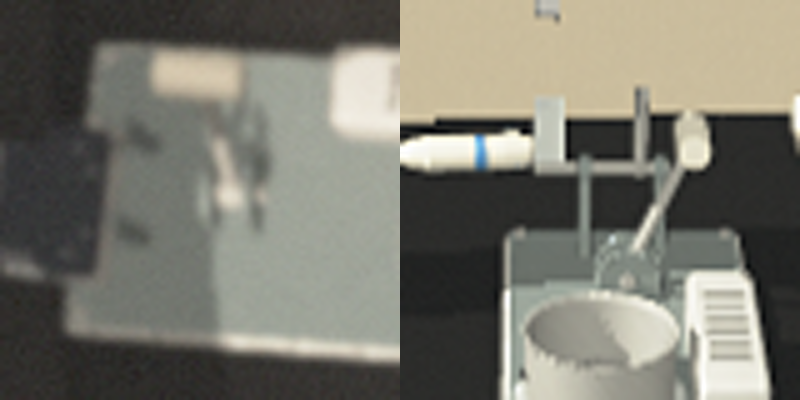

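At the stop, the push force rose to 12 N. The bar is upright ((640,130), top at 168 mm) and the lever ((690,140)) is still at rest. Next I grip the handle and pull.

```bash
python3 - <<'E'
from h import *
X=Rm.apply([1,0,0]); d,p=lev(0); o=quat(d,X)
robot.move_linear(mill(-60,110,290),speed=200)
robot.move_j(solver.inverse_kinematics(p-85*d,o))
fingers.move_gripper(60)
robot.move_linear(p-30*d,o,speed=120); robot.move_linear(p+5*d,o,speed=60)
fingers.move_gripper(15,25)
print(readout.get_time(),readout.get_opening(),readout.get_grip_force())
robot.hold(.2)
for th in (.1,.2,.3,.4,.5,.6,.7,.76,.8,.83,.86,.88):
    d,p=lev(th); robot.move_linear(p+5*d,quat(d,X),speed=60)
    f=readout.get_contact_force(); print(th,f.round(1),round(readout.get_opening(),1),end='; ')
    if th>.8 and np.linalg.norm(f)>35: break
robot.hold(.4)
print(readout.get_time(),readout.get_grip_force(),readout.get_contact_force(),readout.get_tcp_pos(),p+5*d)
im,dd,P=look('top'); im2,_,P2=look('side')
M=Rm.inv().apply(P2.reshape(-1,3)-[*C,0]); m=(abs(M[:,1]-70)<26)&(M[:,2]>125)&(M[:,2]<160)&(M[:,0]<-30)&(M[:,0]>-80); print(M[m].mean(0))
cv2.imwrite('pics/lever.png',np.hstack([cv2.resize(i[...,::-1],(400,400),interpolation=cv2.INTER_CUBIC) for i in(im[115:215,125:225],im2[100:200,200:300])]))
E
```

```text
44.0083 25.10440045122324 24.999793767929077
0.1 [ 4.4  0.8 -3.6] 25.3; 0.2 [ 5.9  0.1 -3.7] 25.7; 0.3 [ 5.2 -1.  -4.7] 25.5; 0.4 [ 7.5 -0.8 -4. ] 25.6; 0.5 [ 7.8 -0.4 -4.2] 25.6; 0.6 [ 9.2  0.  -5.4] 25.5; 0.7 [10.4 -0.4 -6.1] 25.6; 0.76 [12.3 -2.  -5.2] 25.1; 0.8 [12.2 -1.  -4. ] 25.5; 0.83 [10.9 -0.7 -3.5] 25.4; 0.86 [12.7 -1.4 -3.7] 25.7; 0.88 [12.  -2.1 -3.3] 25.3; 48.2667 24.993231296539307 [10.44652619 -1.28754099 -3.1934637 ] [547.66654021 147.11746535 140.26422544] [544.51853444 147.67547529 138.00441612]
[-55.76734856  60.92435844 148.41155117]
```

View pics/lever.png

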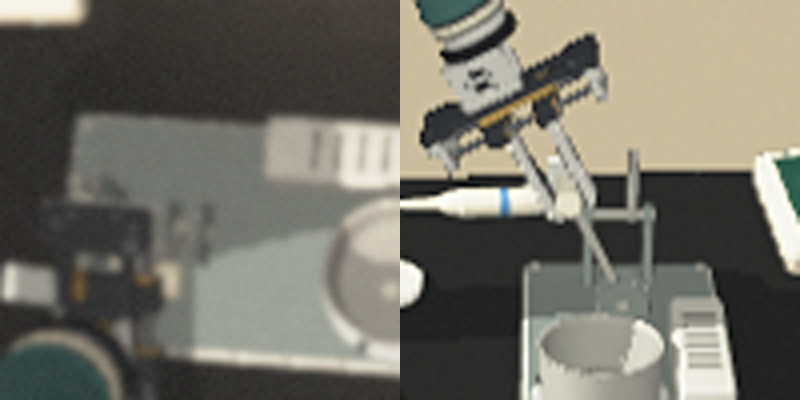

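The lever leans forward in the grip, and I compute about 0.85 rad from the measured TCP. I'll push slightly closer to the stop for margin, then hand in.

```bash
python3 - <<'E'
from h import *
X=Rm.apply([1,0,0]); pv=mill(0,70,36)
for th in (.90,.92,.94):
    d,p=lev(th); robot.move_linear(p+5*d,quat(d,X),speed=40)
    robot.hold(.2); f=readout.get_contact_force(); v=Rm.inv().apply(readout.get_tcp_pos()-pv)
    print(th,f.round(1),'est',0.4+np.arctan2(-v[0],v[2]))
    if np.linalg.norm(f)>20: break
robot.hold(.3)
print(readout.get_time(),readout.get_grip_force(),readout.get_opening(),abs(readout.get_qvel()).max())
print(hand_in())
E
```

```text
0.9 [12.5 -1.2 -2.5] est 0.8659140780139641
0.92 [10.7 -1.1 -3.2] est 0.8853411696834264
0.94 [15.2 -2.6 -3.5] est 0.8981621090112757
50.0167 24.991854429244995 25.47889066159842 0.0013137252668732205
the job is handed in; nothing more can be done
None
```

I handed the job in at about 50 s: six balls counted in the jar, beaker upright and released, catch fully over, and the gripper holding the lever near its stop (about 0.9 rad estimated); `hand_in()` returned no verdict.

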